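# Centre-mark a blank with a spring punch

## Robot

A 7-joint arm with a two-finger parallel gripper is mounted at the origin on a cart in front of the work surface, level with it; the furniture and walls round the work are solid. World frame = base frame: x ahead of the robot, y to its left, z up, the work surface at z = 0. Lengths are in m, angles in rad, forces in N, time in s.
With the tool pointing down it reaches from about 0.425 to 0.975 m from the base axis. Payload 16.7 kg.
Tool frame: the origin (TCP) lies on the centre line of the jaws, within the pads' length; the fingertips stand 8 mm ahead of it and the grasp point (between the pads) lies 11 mm behind it; z points along the fingers, y is the line along which they close (so a half turn about z gives the same grasp; the last joint's range is limited). The gripper opens to 85 mm and grips with 20 to 120 N. Pads are 22 mm wide; open, the fingers measure 114 mm over their backs; the gripper's body (76 mm by 85 mm) begins 54 mm behind the grasp point. The pads swing forward as they close: fully open they stand 13 mm farther back than shut.
Start: joints at [-1.458, 0.426, 0.074, 1.606, -0.034, 1.111, -0.067], TCP at [0.175, 0.652, 0.239] pointing down, gripper open.
Joint ranges: [-2.85, 2.85], [-0.5, 2.14], [-1.23, 1.37], [0.21, 2.46], [-1.02, 4.16], [0.16, 2.05], [-2.73, 2.73]. Speed limits (rad/s): [1.89, 1.89, 2.39, 2.39, 3.01, 3.01, 3.01].

## Interface

Orientations are given as a rotation vector (axis times angle).
In Python, from plant import arm gives the robot as it stands. The module is installed in compiled form; this text tells all that it offers.
- The arm moves only by the tool carry_out, never from a script. Its argument "plan" is a list of rows, each a list of 2 entries, a list of its own where there are three numbers: the shift along the tool's x, y, z in cm, then the turn about the tool's z in degrees. A call has 1 to 20 rows; each row shifts and turns the commanded pose from where the row before left it, along the tool's axes as they then stand; what a row does not reach is not made up. A row lasts 1/10 s, in which the tool goes at most 50 mm and 8.59 degrees, less where a joint would pass 70% of its speed; a pose out of reach is approached as far as the arm can. A call is refused whole if a number of a shift passes 5 or a number of a turn 8.59, either way. A call with a gripper value outside its range is refused whole. "jaw" is the gripper's target within -1 to 1 (fully open at 1, half-way at 0, shut at -1), set as the call begins (left out, the last holds). The fingers move at their own pace and stop on an object; the grip force is fixed at half the most. Time passes only in rows, so rows that do not move let the fingers close. It gives the time, the measured TCP pose, the force, the opening and the grip force at its end, in the units of the state.
- arm.read_state(): the state, without advancing time (a new reading comes with each control period).
- arm.read_camera(name): name is "scene" or "side" or "wrist"; returns a dict with "img" (420x560x3 uint8, red, green, blue), "fx", "fy", "cx", "cy" (pixels), "R" (3x3) and "t" (3): a world point X has camera coordinates R X + t; the wrist camera has in their place "hand_eye" (4x4, takes a point from camera to tool coordinates, whose origin is the TCP and whose axes are the flange's). Camera axes: x right, y down, z forward; pixel columns grow to the right and rows downward; lengths in m; the calibration is good to about 2 mm. A picture is of the moment at which its call begins: read the wrist's pose just before it. There is no depth.
- arm.sign_off(): hands the job in; it is judged then, once.
The state is a dict: "clock": time; "joint_positions": joint angles; "qvel": joint speeds; "tau": joint torques, N m; "eef_pos": TCP position; "tool_rot": TCP orientation; "contact_force": force on the tool from outside, world axes, zero at the start; "moment": the same for the moment, N m; "finger_gap": finger opening in m; "finger_force": force on a finger pad.
Only numpy, scipy, OpenCV 4.12 (cv2) and the standard library are available. Lean on these libraries where they do the work, as an engineer would, in place of code of your own. Each camera call takes 0.05 s, during which the arm holds its last target. There are 200 camera calls.

## Task

Take the spring punch out of its wooden stand, put its nose down through the guide hole of the grey punching jig and press it straight down on the brass blank until it trips with a snap. Press no harder than it needs: the jig must never take more than 25 N. Then stand the punch back in its stand, seated on its collar, let go of it, and leave the small bottles and the pot standing near the work where they are.

Things in the scene. Friction and masses are not known exactly. Their poses are not given: they have to be found in the camera images.
- punch: Spring punch: round steel tool, upright in the stand, cocked, about 0.28 kg. Origin on its axis at the underside of its collar (disc 30 mm across, 5 mm thick); z up, to the grip end. Ribbed grip 20 mm across from 5 to 55 mm above the origin: hold it there, any way round. Below the origin a shank 12 mm across, 53 mm long, then the nose, 10.6 mm across, 22 mm more, its last 9 mm tapering to a point.
- nose (a joint): How far the nose is pushed in (m): 0 cocked, 0.010 fully in. The push needed rises to about 12 N at 2 mm, then falls to none at 6 mm; past that the nose snaps fully in by itself and stays in, the tip jumping up off the work. It works once and is not cocked again. Pushing on after the snap brings the nose, now solid, down on the work 4 mm lower.
- nose_tip (a point): The point of the nose, on the punch's axis: 75 mm below the collar's underside while cocked, 65 mm after the trip.
- jig: Punching jig, fixed to the bench: grey base 90 x 100 x 14 mm, posts at local y +41 and -41 mm, an aluminium bridge over them, 40 x 96 mm, 48 to 62 mm above the bench, with 2.5 mm screw heads. Origin: centre of the underside, z up. Under the bridge a brass blank 70 x 36 mm lies on a stiff anvil; its top is 18 to 40 mm above the bench, differs each time, is not measured: feel for it.
- bush (a point): Centre of the guide hole at the top of the bridge, 62 mm above the bench. The hole runs straight down, 15 mm wide and 14 mm deep, with a 3 mm chamfer round its mouth.
- stand: The wooden stand of the punch, fixed to the bench: 76 x 76 mm foot, two side walls at local y = +31 and -31 mm, top board 56 x 76 mm. Origin at the centre of its underside, z up.
- stand_hole (a point): Centre of the stand's hole at the top of its top board, 85 mm above the bench. The hole is 21 mm wide, through the 12 mm board, and free below; the punch's collar rests on the board round it.
- pot: Bystander: small clear pot with a white screw cap, 38 mm across, 40 mm tall, origin at the centre of its underside.
- vial: Bystander: small capped glass vial, 28 mm across, 62 mm tall, origin at the centre of its underside.
- glue: Bystander: small white glue bottle with a pointed nozzle, 28 mm across, 90 mm tall, origin at the centre of its underside.
Things that resemble listed ones, but are neither listed nor needed, are in the scene too. Leave any blue or red look-alike of the punch alone.

How it is judged:
On the way, in this order (a step that is already met when the one before it is completed fails the run):
1. the nose of the punch is inside the jig's guide hole (at least 10 mm down), the punch still cocked (horizontal distance between nose_tip and bush below 0.005 m and z of nose_tip in the frame of bush below -0.01 m and value of joint nose below 0.003 m), for 0.04 s.
2. the punch has tripped (nose fully in) while its nose is in the guide hole, the punch within 0.17 rad of upright (horizontal distance between nose_tip and bush below 0.005 m and z of nose_tip in the frame of bush below -0.01 m and value of joint nose above 0.009 m and angle between punch's own z axis and vertical below 0.17 rad), for 0.04 s.
At the end, for the whole second after the job is handed in: The punch has tripped (nose in by more than 9 mm) and is back in the stand at rest: its axis within 7 mm of the hole's centre, the collar's underside within 4 mm of the board's top, within 0.1 rad of upright (value of joint nose above 0.009 m and horizontal distance between punch and stand_hole below 0.007 m and z of punch in the frame of stand_hole between -0.003 and 0.004 m and angle between punch's own z axis and vertical below 0.1 rad and linear speed of punch below 0.02 m/s); the robot touches nothing.
It fails at once if the jig (with the blank) takes more than 25 N from the punch (contact force between punch and jig above 25 N).
It fails at once if the robot itself pushes on the jig with more than 25 N (contact force between any of the arm, the fingers and jig above 25 N).
It fails at once if the pot is moved by more than 20 mm or tipped over (distance of pot from where it was at the start of the episode above 0.02 m or angle between pot's own z axis and vertical above 0.5 rad).
It fails at once if the vial is moved by more than 20 mm or tipped over (distance of vial from where it was at the start of the episode above 0.02 m or angle between vial's own z axis and vertical above 0.5 rad).
It fails at once if the glue is moved by more than 20 mm or tipped over (distance of glue from where it was at the start of the episode above 0.02 m or angle between glue's own z axis and vertical above 0.5 rad).
It also fails if it takes over 53 s, if anything falls off the work surface, if the arm or the gripper's body presses on something with over 40 N, if the wrist force passes 120 N, or if a joint passes its speed limit or range.

## Working session

There is one attempt and no reset: what is moved stays moved. The work goes in short steps, Python scripts to look and compute and a tool call to move; the robot and the scene stay as the last step left them, time stands still between calls to the robot, and variables do not carry over. Pictures are saved under pics/ and viewed, at most 10 in all, crops included, and the job is handed in when it is done.

Besides the shell and the picture viewer there is one more tool, called after "Request:" as name(argument=value, ...) on one line, values as JSON. carry_out: Moves the arm, as the interface text tells. Its arguments: {"type":"object","properties":{"plan":{"type":"array"},"jaw":{"type":"number"}},"required":["plan"]}

```bash
mkdir -p pics
cat > h.py <<'E'
import numpy as np, cv2, json
from plant import arm
from scipy.spatial.transform import Rotation as Ro
def cam(n):
    s=arm.read_state(); c=arm.read_camera(n)
    K=np.array([[c['fx'],0,c['cx']],[0,c['fy'],c['cy']],[0,0,1]])
    if 'R' in c: R=np.array(c['R']);t=np.array(c['t']).ravel()
    else:
        T=np.eye(4);T[:3,:3]=Ro.from_rotvec(s['tool_rot']).as_matrix();T[:3,3]=s['eef_pos']
        W=np.linalg.inv(T@np.array(c['hand_eye']));R=W[:3,:3];t=W[:3,3]
    return c['img'],K,R,t
def ray(K,R,t,u,v):
    d=R.T@np.linalg.inv(K)@[u,v,1]; return -R.T@t,d/np.linalg.norm(d)
def plane(K,R,t,u,v,z):
    o,d=ray(K,R,t,u,v); return o+d*(z-o[2])/d[2]
def proj(K,R,t,X):
    p=K@(R@np.array(X)+t); return p[:2]/p[2]
def tri(*rs):
    A=sum(np.eye(3)-np.outer(d,d) for o,d in rs);b=sum((np.eye(3)-np.outer(d,d))@o for o,d in rs)
    return np.linalg.solve(A,b)
def save(n,im): cv2.imwrite('pics/'+n+'.png',cv2.cvtColor(im,cv2.COLOR_RGB2BGR))
E
python3 - <<'E'
from h import *
for n in('scene','side','wrist'):
    im,K,R,t=cam(n); save(n,im); np.savez(n,im=im,K=K,R=R,t=t); print(n,(-R.T@t).round(3),R[2].round(2),K[0,0])
s=arm.read_state();print(s)
print(Ro.from_rotvec(s['tool_rot']).as_matrix().round(3))
E
```

```text
scene [-0.002 -0.352  0.595] [ 0.72  0.34 -0.6 ] 399.19107046491564
side [0.271 0.788 0.554] [ 0.33 -0.83 -0.45] 545.5126615924073
wrist [0.098 0.672 0.374] [ 0.3  -0.08 -0.95] 322.493504547548
{'clock': 0.15, 'joint_positions': array([-1.45849782,  0.4265734 ,  0.07388488,  1.6064383 , -0.0341075 ,
        1.11079663, -0.06707008]), 'qvel': array([ 7.13824862e-05, -2.40736187e-03, -9.29162688e-04, -2.12420151e-03,
       -7.20162831e-04, -2.24077008e-04, -4.91538856e-04]), 'tau': array([ 6.05124078e-03, -9.50302505e+01,  3.76469716e+00, -4.63755441e+01,
        1.95513986e-02,  7.74622575e-03, -8.11714403e-05]), 'eef_pos': array([0.17466081, 0.65170454, 0.23879187]), 'tool_rot': array([-4.10098894e-01, -3.11464956e+00,  1.49820271e-03]), 'contact_force': array([ 0.31475324, -0.97641818, -0.57770626]), 'moment': array([-0.0079118 ,  0.02532684, -0.01280524]), 'finger_force': 0.0, 'finger_gap': 0.0854522651261229}
[[-0.966  0.259 -0.   ]
 [ 0.259  0.966 -0.001]
 [-0.    -0.001 -1.   ]]
```

View pics/scene.png

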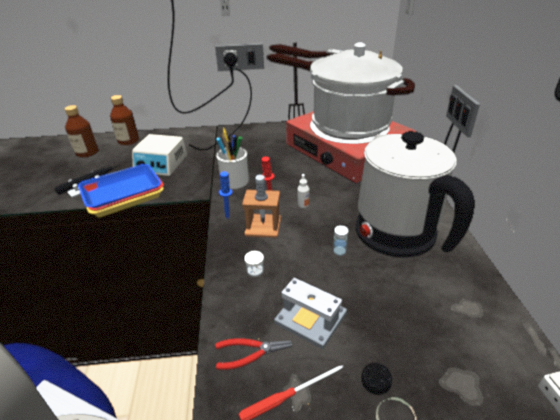

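View pics/side.png

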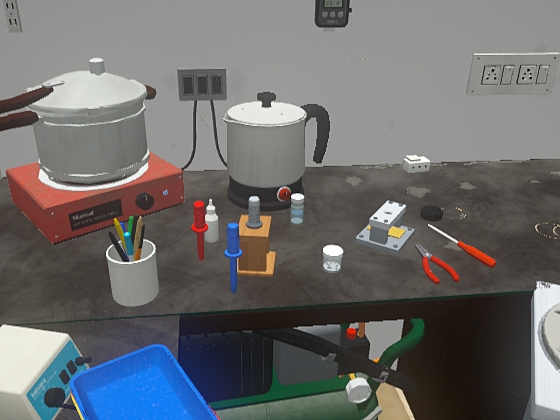

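Scene: there are three punch-like things: blue at (225,190), red at (267,172), and the grey steel one in the orange wooden stand at (261,187). The grey one is the punch: it is steel and stands in the stand. In the side view it is at (254,210). Jig at scene (311,308), hole (312,297). Pot (255,263), vial (341,240), glue (303,192). I'll confirm in an enlarged crop.

Run:
```python
from h import *
a=np.load('scene.npz')['im'];b=np.load('side.npz')['im']
def cr(im,x,y,w,h,s): return cv2.resize(im[y:y+h,x:x+w],None,fx=s,fy=s,interpolation=cv2.INTER_CUBIC)
A=cr(a,215,150,100,100,4);B=cr(b,190,190,100,100,4)
C=cr(a,270,270,80,40,5)[:200];D=cr(b,350,190,80,40,5)
save('crop',np.vstack([np.hstack([A,B]),np.hstack([C,D])]))
```

```text
(no output)
```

View pics/crop.png

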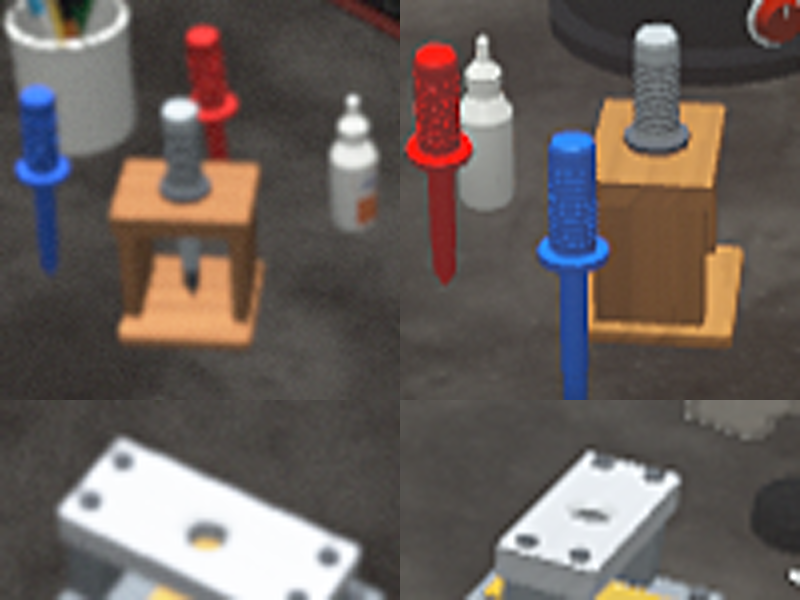

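The crop confirms it: the steel punch has its collar on the stand's top board, scene (261,196) and side (254,223). The bush hole is at scene (311.4,296.8), side (388,213). The blue and red look-alikes stand free beside it.

Run:
```python
from h import *
L={n:[np.load(n+'.npz')[k] for k in('K','R','t')] for n in('scene','side')}
P={'collar':((261.2,195.8),(254.2,223.5),.0875),'top':((260,175.5),(254.2,198),.145),'bush':((311.4,296.8),(388,213),.062),
'pottop':((254,257),(332,251),.04),'vialtop':((341,231),(297,197),.062),'gluetip':((303,175),(210.5,200),.09),'bluetop':((224.5,173),(233,225),.15),'redtop':((265.5,158),(199,203),.15),
'jc1':((270+120/5,270+40/5),(350+190/5,190+53/5),.062),'jc2':((270+60/5,270+112/5),(350+278/5,190+78/5),.062),'jc3':((270+358/5,270+150/5),(350+97/5,190+145/5),.062)}
for k,(a,b,z) in P.items():
    print(k,tri(ray(*L['scene'],*a),ray(*L['side'],*b)).round(4),plane(*L['scene'],*a,z).round(4),plane(*L['side'],*b,z).round(4))
```

```text
collar [0.6339 0.0064 0.0884] [0.6366 0.0074 0.0875] [0.6334 0.0062 0.0875]
top [0.6343 0.0064 0.14  ] [0.6306 0.0034 0.145 ] [0.6275 0.0188 0.145 ]
bush [ 0.4321 -0.1925  0.0591] [ 0.4305 -0.1933  0.062 ] [ 0.4306 -0.1859  0.062 ]
pottop [ 0.5002 -0.0422  0.0373] [ 0.4991 -0.0435  0.04  ] [ 0.498  -0.0368  0.04  ]
vialtop [ 0.6225 -0.1845  0.0589] [ 0.6184 -0.1855  0.062 ] [ 0.6208 -0.179   0.062 ]
gluetip [ 0.7513 -0.046   0.0878] [ 0.7488 -0.0472  0.09  ] [ 0.7484 -0.0413  0.09  ]
bluetop [0.631  0.094  0.1292] [0.6038 0.0744 0.15  ] [0.6126 0.1289 0.15  ]
redtop [0.7263 0.04   0.1269] [0.6944 0.0219 0.15  ] [0.6984 0.0839 0.15  ]
jc1 [ 0.4286 -0.1625  0.0991] [ 0.459  -0.1484  0.062 ] [ 0.4428 -0.2419  0.062 ]
jc2 [ 0.3933 -0.1567  0.0979] [ 0.4195 -0.1426  0.062 ] [ 0.4048 -0.2338  0.062 ]
jc3 [ 0.4778 -0.2338  0.0175] [ 0.4442 -0.243   0.062 ] [ 0.4581 -0.1455  0.062 ]
```

Request:
carry_out(plan=[[[-1.5,-1.2,0],0],[[-3.4,-2.8,0],0],[[-3.4,-2.8,0],0],[[-3.4,-2.8,0],0],[[-3.4,-2.8,0],0],[[-3.4,-2.8,0],0],[[-3.4,-2.8,0],0],[[-3.4,-2.8,0],0],[[-3.4,-2.8,0],0],[[-3.4,-2.8,0],0],[[-3.4,-2.8,0],0],[[-3.4,-2.8,0],0],[[-3.4,-2.8,0],0],[[-3.4,-2.8,0],0],[[-3.4,-2.8,0],0],[[-3.4,-2.8,0],0],[[-3.4,-2.8,0],0],[[-3.4,-2.8,0],0],[[-1.7,-1.6,0],0],[[0,0,0],0]], jaw=1)

```text
clock: 2.15
eef_pos: [0.6341, 0.0023, 0.2391]
tool_rot: [0.419, 3.113, -0.003]
contact_force: [0.3, 0.5, 0.1]
finger_gap: 0.0855
finger_force: 0.0
```

Run:
```python
from h import *
im,K,R,t=cam('wrist'); save('w1',im); np.savez('w1',im=im,K=K,R=R,t=t)
s=arm.read_state();print(s['clock'],s['eef_pos'],s['joint_positions'].round(2),Ro.from_rotvec(s['tool_rot']).as_matrix().round(3).tolist())
print(proj(K,R,t,[.634,.0065,.0875]),proj(K,R,t,[.634,.0065,.14]),proj(K,R,t,[.43,-.19,.062]))
```

```text
2.2 [0.63334829 0.00462679 0.23893855] [-0.45  0.38  0.45  1.72 -0.18  1.08  1.36] [[-0.965, 0.262, -0.001], [0.262, 0.965, -0.001], [0.0, -0.001, -1.0]]
[286.95852878 196.41811144] [287.74731497 214.43900265] [ 3.34517982 25.2602904 ]
```

View pics/w1.png

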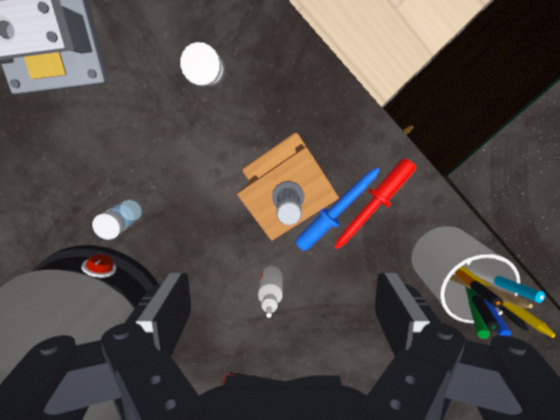

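The wrist view shows the punch at (289,200) with its grip top at (289,213), within 1–2 px of the prediction. The look-alikes lie flat on the bench, well clear. Pot at (202,64), vial (120,220), glue (270,290). Descending.

Request:
carry_out(plan=[[[0,0.3,1],0],[[0,0,2],0],[[0,0,2],0],[[0,0,2],0],[[0,0,2],0],[[0,0,2],0],[[0,0,1.3],0],[[0,0,0.8],0],[[0,0,0],0],[[0,0,0],0]])

```text
clock: 3.2
eef_pos: [0.6345, 0.0103, 0.1089]
tool_rot: [0.41, 3.114, 0.0]
contact_force: [0.1, -0.5, 0.0]
finger_gap: 0.0855
finger_force: 0.0
```

Request:
carry_out(plan=[[[0,0,0],0],[[0,0,0],0],[[0,0,0],0],[[0,0,0],0],[[0,0,0],0],[[0,0,0],0],[[0,0,0],0],[[0,0,0],0],[[0,0,0],0],[[0,0,0],0]], jaw=-1)

```text
clock: 4.2
eef_pos: [0.6343, 0.0099, 0.1086]
tool_rot: [0.41, 3.114, -0.0]
contact_force: [-1.2, -1.9, 6.6]
finger_gap: 0.0184
finger_force: 58.4
```

Request:
carry_out(plan=[[[0,0,-0.5],0],[[0,0,-1.0],0],[[0,0,-1.5],0],[[0,0,-2],0],[[0,0,-2],0],[[0,0,-2],0],[[0,0,-1.5],0],[[0,0,-1],0],[[0,0,-0.5],0],[[0,0,0],0],[[0,0,0],0]])

```text
clock: 5.3
eef_pos: [0.6339, 0.0102, 0.2276]
tool_rot: [-0.41, -3.114, 0.0]
contact_force: [-1.2, -0.3, -3.6]
finger_gap: 0.0187
finger_force: 58.7
```

Run:
```python
from h import *
s=arm.read_state();print(s['clock'],s['eef_pos'],s['finger_gap'],s['contact_force'],Ro.from_rotvec(s['tool_rot']).as_matrix().round(3).tolist())
o=[]
e=s['eef_pos']
for n in('scene','side','wrist'):
    im,K,R,t=cam(n); np.savez('g_'+n,im=im,K=K,R=R,t=t)
    a=proj(K,R,t,[e[0],e[1],e[2]-.023]);b=proj(K,R,t,[e[0],e[1],e[2]-.098]);print(n,a.round(1),b.round(1))
    c=(a+b)/2; x,y=(np.clip(c-[45,50],0,[470,320])).astype(int); print(x,y)
    if n!='wrist': o.append(cv2.resize(im[y:y+100,x:x+90],None,fx=4.4,fy=4.4,interpolation=cv2.INTER_CUBIC))
save('g',np.hstack(o))
```

```text
5.3 [0.63389461 0.01017727 0.22763764] 0.018699423355625484 [-1.18199319 -0.2779652  -3.64636491] [[-0.966, 0.259, -0.001], [0.259, 0.966, -0.0], [0.001, -0.0, -1.0]]
scene [256.  149.3] [258.3 180.2]
212 114
side [252.8 163.5] [253.  203.3]
207 133
wrist [282.4 261. ] [282.5 216.6]
237 188
```

View pics/g.png

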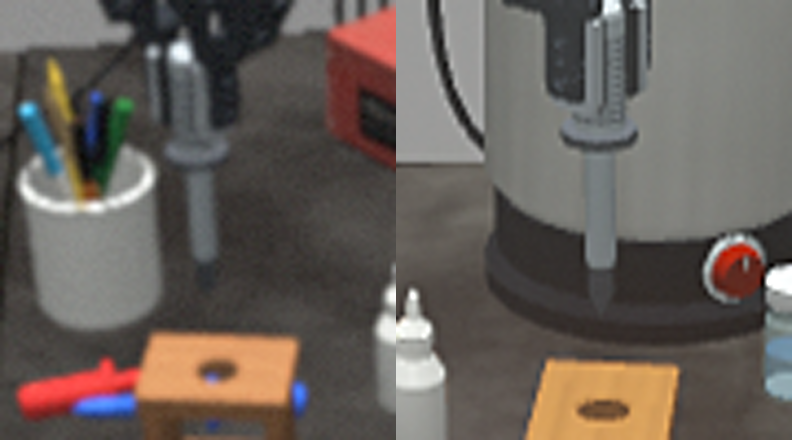

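The punch hangs straight. Tip at scene (258.6,179.9), side (253.8,203.9). The empty stand hole is at scene (261.5,198.3), side (253.8,226.2).

Run:
```python
from h import *
L={n:[np.load('g_'+n+'.npz')[k] for k in('K','R','t')] for n in('scene','side')}
P={'tip':((258.6,179.9),(253.8,203.9)),'und':((256.5,150.6),(253.4,164.8)),'hole':((261.5,198.3),(253.8,226.2)),'bush':((311.4,296.8),(388,213))}
for k,(a,b) in P.items():
    print(k,tri(ray(*L['scene'],*a),ray(*L['side'],*b)).round(4))
for n,i in(('scene',0),('side',1)):print(plane(*L[n],*P['hole'][i],.085),plane(*L[n],*P['bush'][i],.062))
# finer bush: dark hole blob in images inside bright bridge
for n,(u,v) in(('scene',(311,297)),('side',(388,213))):
    im=np.load('g_'+n+'.npz')['im'][v-6:v+7,u-9:u+10]; print(im.mean(2).astype(int))
```

```text
tip [0.6332 0.0097 0.1295]
und [0.6334 0.009  0.202 ]
hole [0.6345 0.0061 0.082 ]
bush [ 0.4321 -0.1925  0.0591]
[0.63133492 0.00410636 0.085     ] [ 0.43046025 -0.19331189  0.062     ]
[0.63178629 0.01145698 0.085     ] [ 0.43055241 -0.18593882  0.062     ]
[[253 253 252 253 252 251 252 251 252 252 252 252 252 252 253 253 253 253
  253]
 [253 253 252 252 251 250 249 248 249 250 250 250 250 252 252 253 253 253
  253]
 [252 252 253 252 250 248 244 238 236 238 240 245 247 250 251 252 253 253
  253]
 [252 252 252 251 248 239 226 198 186 187 199 218 233 244 250 252 252 253
  253]
 [253 252 252 249 243 221 173 142 131 132 135 147 179 224 244 250 252 252
  252]
 [253 253 252 250 240 189 135 117 124 121 123 119 140 197 240 251 252 252
  252]
 [253 253 253 252 243 185 132 135 146 144 142 128 138 206 245 252 252 252
  252]
 [253 253 253 253 248 212 169 175 180 182 178 166 171 231 250 252 253 253
  252]
 [253 253 253 253 252 242 228 218 213 209 209 217 227 247 252 253 253 253
  253]
 [253 253 253 253 253 252 250 247 244 242 243 246 250 252 253 253 253 253
  253]
 [249 252 253 252 253 253 253 2
[... 566 characters left out ...]
 222 235 237 236 234 233 234 241 244 244 243
  243]
 [243 243 243 244 235 198 166 117 119 122 145 193 220 228 235 244 243 242
  244]
 [243 242 242 243 247 209 185 174 144 140 135 124 175 230 241 243 243 243
  250]
 [242 241 241 241 242 246 252 240 207 204 203 201 210 247 245 242 243 249
  242]
 [241 241 241 240 241 243 245 247 248 249 250 250 248 245 242 242 248 246
  160]
 [241 240 239 240 242 243 242 242 242 244 243 243 244 242 241 247 243 190
  124]
 [242 239 240 241 242 243 243 242 242 243 242 242 242 242 246 243 188 122
  124]
 [241 240 241 242 243 246 241 241 246 244 243 241 241 245 242 189 122 124
  129]
 [242 242 242 244 242 232 210 207 232 247 243 240 244 247 187 121 123 128
  129]]
```

Request:
carry_out(plan=[[[0.5,-0.9,0],0],[[1.0,-1.7,0],0],[[1.3,-2.2,0],0],[[1.3,-2.2,0],0],[[1.3,-2.2,0],0],[[1.3,-2.2,0],0],[[1.3,-2.2,0],0],[[1.3,-2.2,0],0],[[1.3,-2.2,0],0],[[1.3,-2.2,0.5],0],[[1.3,-2.2,1],0],[[0.8,-1.5,1],0],[[0.4,-0.7,1],0],[[0,0,0.8],0],[[0,0,0.2],0],[[0,0,0],0],[[0,0,0],0],[[0,0,0],0]])

```text
clock: 7.25
eef_pos: [0.432, -0.19, 0.1836]
tool_rot: [0.409, 3.114, -0.0]
contact_force: [0.5, -0.2, -2.9]
finger_gap: 0.0186
finger_force: 58.7
```

Run:
```python
from h import *
s=arm.read_state();e=s['eef_pos'];print(s['clock'],e,s['contact_force'],s['joint_positions'].round(2),Ro.from_rotvec(s['tool_rot']).as_matrix().round(3).tolist())
o=[]
for n in('scene','side','wrist'):
    im,K,R,t=cam(n); np.savez('j_'+n,im=im,K=K,R=R,t=t)
    a=proj(K,R,t,[e[0],e[1],e[2]-.098]);b=proj(K,R,t,[.431,-.19,.062]);
    x,y=np.clip((a+b)/2-[25,28],0,[510,364]).astype(int); print(n,a.round(1),b.round(1),x,y)
    o.append(cv2.resize(im[y:y+56,x:x+50],None,fx=5.2,fy=5.2,interpolation=cv2.INTER_CUBIC))
save('j',np.hstack(o))
```

```text
7.25 [ 0.43195433 -0.18996363  0.18359145] [ 0.50441332 -0.22699889 -2.92521389] [-0.23  0.17  0.56  2.13 -0.12  0.87  1.72] [[-0.966, 0.258, 0.0], [0.258, 0.966, -0.0], [-0.0, -0.0, -1.0]]
scene [310.1 286.2] [309.7 296. ] 284 263
side [389.  201.4] [388.2 212.1] 363 178
wrist [282.5 216.6] [282.1 206.4] 257 183
```

View pics/j.png

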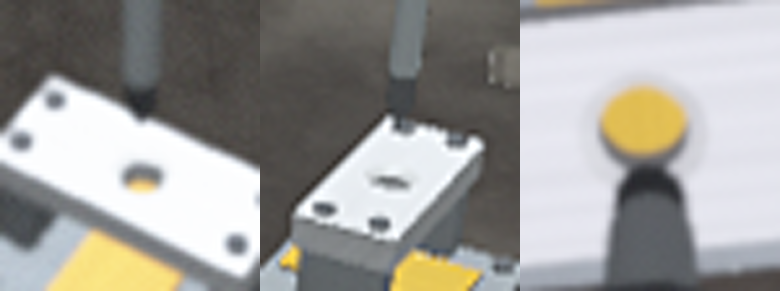

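Three views: tip at scene (311.5,285.7), side (390.3,201), wrist (281.4,215.7). Bush at scene (311.5,297.2), side (388.2,213), wrist (281,207.6). Now solving for the relative offset.

Run:
```python
from h import *
from scipy.optimize import least_squares as ls
L={n:[np.load('j_'+n+'.npz')[k] for k in('K','R','t')] for n in('scene','side','wrist')}
T=np.array([.43195,-.18996,.0856])
rel={'scene':(0,11.5),'side':(-2.1,12),'wrist':(-.4,-8.1)}
for use in (['scene','side','wrist'],['scene','wrist'],['side','wrist'],['scene','side']):
    f=lambda d:np.concatenate([proj(*L[n],T+d)-proj(*L[n],T)-rel[n] for n in use])
    r=ls(f,[0,0,-.024]); r2=ls(lambda q:f(np.r_[q,-.0236]),[0,0]); print(use,r.x.round(4),r.fun.round(1),r2.x.round(4))
```

```text
['scene', 'side', 'wrist'] [ 0.0017 -0.0009 -0.0282] [ 0.6 -0.9 -0.2  0.4 -0.1 -0.5] [ 0.0003 -0.0005]
['scene', 'wrist'] [ 0.0028 -0.0009 -0.031 ] [ 0.8 -0.3  0.2 -0.3] [ 0.0001 -0.0007]
['side', 'wrist'] [ 0.0018 -0.0008 -0.0272] [-0.2 -0.1 -0.  -0.1] [ 0.0008 -0.0003]
['scene', 'side'] [ 0.0005 -0.0007 -0.0281] [ 0.3 -0.5  0.4  0.5] [-0.0012 -0.0004]
```

Request:
carry_out(plan=[[[-0.11,-0.04,0.6],0],[[0,0,0.8],0],[[0,0,0.4],0],[[0,0,0.3],0],[[0,0,0.2],0],[[0,0,0.2],0],[[0,0,0.2],0],[[0,0,0.1],0],[[0,0,0],0]])

```text
clock: 8.3
eef_pos: [0.4324, -0.1909, 0.1553]
tool_rot: [-0.41, -3.115, 0.0]
contact_force: [0.2, 0.4, -4.1]
finger_gap: 0.0186
finger_force: 58.8
```

Run:
```python
from h import *
s=arm.read_state();print(s['clock'],s['eef_pos'],s['contact_force'],s['moment'])
o=[]
for n,x,y in(('scene',284,263),('side',363,178),('wrist',257,183)):
    im,K,R,t=cam(n)
    o.append(cv2.resize(im[y:y+56,x:x+50],None,fx=5.2,fy=5.2,interpolation=cv2.INTER_CUBIC))
save('k',np.hstack(o))
```

```text
8.3 [ 0.43237436 -0.19087363  0.15526213] [ 0.17842046  0.41786132 -4.1105562 ] [-0.00969116 -0.00813815  0.03369056]
```

View pics/k.png

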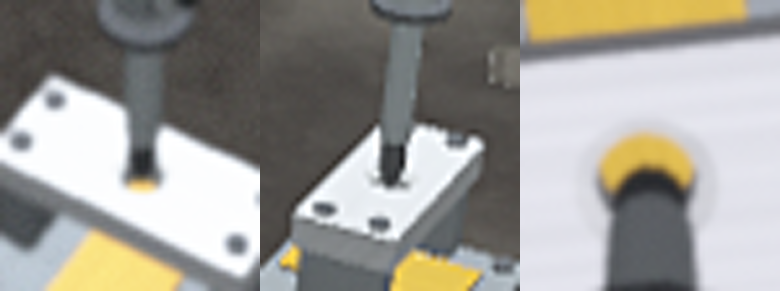

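The tip is entering the hole mouth, centred in all three views, with no side force.

Request:
carry_out(plan=[[[0,0,0.2],0],[[0,0,0.2],0],[[0,0,0.2],0],[[0,0,0.2],0],[[0,0,0.2],0],[[0,0,0.2],0],[[0,0,0.1],0],[[0,0,0],0]])

```text
clock: 9.25
eef_pos: [0.4323, -0.1909, 0.1422]
tool_rot: [-0.41, -3.114, 0.0]
contact_force: [0.7, -0.0, -2.4]
finger_gap: 0.0185
finger_force: 58.8
```

Request:
carry_out(plan=[[[0,0,0.1],0],[[0,0,0.1],0],[[0,0,0.1],0],[[0,0,0.1],0],[[0,0,0],0]])

```text
clock: 9.75
eef_pos: [0.4323, -0.1909, 0.1382]
tool_rot: [-0.41, -3.114, 0.0]
contact_force: [0.6, -0.5, -2.8]
finger_gap: 0.0182
finger_force: 58.8
```

Request:
carry_out(plan=[[[0,0,0.1],0],[[0,0,0.1],0],[[0,0,0.1],0],[[0,0,0],0]])

```text
clock: 10.15
eef_pos: [0.4323, -0.1909, 0.1352]
tool_rot: [-0.41, -3.114, 0.0]
contact_force: [-0.3, -0.5, -2.7]
finger_gap: 0.0186
finger_force: 58.8
```

Request:
carry_out(plan=[[[0,0,0.1],0],[[0,0,0.1],0],[[0,0,0.1],0],[[0,0,0],0]])

```text
clock: 10.55
eef_pos: [0.4323, -0.1909, 0.1322]
tool_rot: [-0.41, -3.114, 0.0]
contact_force: [0.5, -0.5, -2.8]
finger_gap: 0.0187
finger_force: 58.8
```

Request:
carry_out(plan=[[[0,0,0.1],0],[[0,0,0.1],0],[[0,0,0.1],0],[[0,0,0],0]])

```text
clock: 10.95
eef_pos: [0.4324, -0.1909, 0.1292]
tool_rot: [-0.41, -3.115, 0.0]
contact_force: [0.1, -0.2, -2.9]
finger_gap: 0.0187
finger_force: 58.8
```

Request:
carry_out(plan=[[[0,0,0.1],0],[[0,0,0.1],0],[[0,0,0.1],0],[[0,0,0],0]])

```text
clock: 11.35
eef_pos: [0.4323, -0.1909, 0.1262]
tool_rot: [-0.41, -3.114, 0.0]
contact_force: [0.9, 0.3, -3.1]
finger_gap: 0.0186
finger_force: 58.8
```

Request:
carry_out(plan=[[[0,0,0.1],0],[[0,0,0.1],0],[[0,0,0.1],0],[[0,0,0],0]])

```text
clock: 11.75
eef_pos: [0.4323, -0.1909, 0.1232]
tool_rot: [-0.41, -3.114, 0.0]
contact_force: [0.6, -0.2, -3.8]
finger_gap: 0.0186
finger_force: 58.8
```

Request:
carry_out(plan=[[[0,0,0.1],0],[[0,0,0.1],0],[[0,0,0],0]])

```text
clock: 12.05
eef_pos: [0.4325, -0.1909, 0.1213]
tool_rot: [0.41, 3.115, -0.0]
contact_force: [0.4, 0.2, 0.4]
finger_gap: 0.0185
finger_force: 59.0
```

Request:
carry_out(plan=[[[0,0,0.1],0],[[0,0,0],0]])

```text
clock: 12.25
eef_pos: [0.4327, -0.191, 0.1205]
tool_rot: [0.41, 3.114, -0.0]
contact_force: [-0.2, -0.4, 4.8]
finger_gap: 0.0185
finger_force: 59.5
```

Request:
carry_out(plan=[[[0,0,0.1],0],[[0,0,0.1],0],[[0,0,0.1],0],[[0,0,0.1],0],[[0,0,0.1],0],[[0,0,0.05],0],[[0,0,0],0]])

```text
clock: 12.95
eef_pos: [0.4322, -0.1908, 0.1146]
tool_rot: [-0.41, -3.114, 0.0]
contact_force: [-0.9, -0.1, -3.2]
finger_gap: 0.0187
finger_force: 59.2
```

The force rose to 8 N and has fallen back to the free value after 7 mm of travel, so the punch has tripped. Withdrawing, then a check of the nose.

Request:
carry_out(plan=[[[0,0,0],0],[[0,0,-0.5],0],[[0,0,-1],0],[[0,0,-1],0],[[0,0,-1.5],0],[[0,0,-2],0],[[0,0,-2],0],[[0,0,-1.5],0],[[0,0,-1.3],0],[[0,0,-0.5],0],[[0,0,0],0],[[0,0,0],0]])

```text
clock: 14.15
eef_pos: [0.4322, -0.1908, 0.2276]
tool_rot: [-0.41, -3.115, -0.0]
contact_force: [-0.9, 0.3, -3.1]
finger_gap: 0.0186
finger_force: 59.2
```

Run:
```python
from h import *
s=arm.read_state();e=s['eef_pos'];print(s['clock'],e,s['contact_force'])
o=[]
for n in('scene','side','wrist'):
    im,K,R,t=cam(n)
    a=proj(K,R,t,[e[0],e[1],e[2]-.023]);b=proj(K,R,t,[e[0],e[1],e[2]-.098]);d=proj(K,R,t,[e[0],e[1],e[2]-.088])
    x,y=np.clip((a+b)/2-[25,28],0,[510,364]).astype(int); print(n,((a-[x,y])*5.2).round(),((b-[x,y])*5.2).round(),((d-[x,y])*5.2).round(),x,y)
    o.append(cv2.resize(im[y:y+56,x:x+50],None,fx=5.2,fy=5.2,interpolation=cv2.INTER_CUBIC))
save('m',np.hstack(o))
```

```text
14.15 [ 0.43218923 -0.19076077  0.22758467] [-0.93074554  0.30960041 -3.09859396]
scene [134.  54.] [130. 238.] [131. 215.] 286 222
side [145.  52.] [122. 243.] [125. 218.] 368 134
wrist [132. 262.] [132.  30.] [132.  53.] 257 211
```

View pics/m.png

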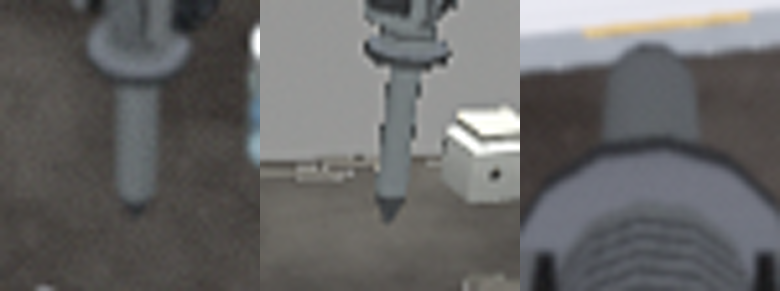

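It has tripped: the short nose tip shows at scene crop (135,212) and side crop (387,220), matching the tripped prediction. Returning to the stand.

Request:
carry_out(plan=[[[-0.5,0.9,0],0],[[-1.0,1.7,0],0],[[-1.3,2.2,0],0],[[-1.3,2.2,0],0],[[-1.3,2.2,0],0],[[-1.3,2.2,0],0],[[-1.3,2.2,0],0],[[-1.3,2.2,0],0],[[-1.3,2.2,0],0],[[-1.3,2.2,0],0],[[-1.3,2.2,0],0],[[-0.83,1.38,0],0],[[-0.4,0.6,1],0],[[0,0,1.5],0],[[0,0,1],0],[[0,0,0.5],0],[[0,0,0],0],[[0,0,0],0]])

```text
clock: 16.1
eef_pos: [0.6348, 0.0067, 0.1881]
tool_rot: [0.411, 3.114, 0.0]
contact_force: [-0.4, -0.5, -2.9]
finger_gap: 0.0185
finger_force: 59.2
```

Run:
```python
from h import *
s=arm.read_state();e=s['eef_pos'];print(s['clock'],e,s['contact_force'])
o=[]
for n in('scene','side','wrist'):
    im,K,R,t=cam(n);np.savez('n_'+n,im=im,K=K,R=R,t=t)
    a=proj(K,R,t,[e[0],e[1],e[2]-.088]);b=proj(K,R,t,[e[0],e[1],.085])
    x,y=np.clip((a+b)/2-[25,28],0,[510,364]).astype(int); print(n,((a-[x,y])*5.2).round(),((b-[x,y])*5.2).round(),x,y)
    o.append(cv2.resize(im[y:y+56,x:x+50],None,fx=5.2,fy=5.2,interpolation=cv2.INTER_CUBIC))
save('n',np.hstack(o))
```

```text
16.1 [0.63481919 0.00669495 0.18809956] [-0.4383584  -0.52830003 -2.93943682]
scene [134. 133.] [136. 162.] 235 166
side [132. 131.] [132. 170.] 228 192
wrist [134. 163.] [134. 129.] 256 189
```

View pics/n.png

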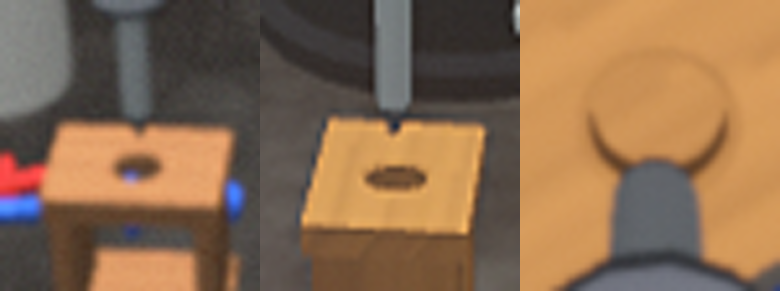

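The tip is just above the hole. In the 5.2x crops the hole lies from the tip by scene (-1,36), side (2,47), wrist (3,-50). Now solving.

Run:
```python
from h import *
from scipy.optimize import least_squares as ls
L={n:[np.load('n_'+n+'.npz')[k] for k in('K','R','t')] for n in('scene','side','wrist')}
T=np.array([.6348,.0067,.1001])
rel={'scene':np.array((-1,36))/5.2,'side':np.array((2,47))/5.2,'wrist':np.array((3,-50))/5.2}
for use in (['scene','side','wrist'],['scene','wrist'],['side','wrist'],['scene','side']):
    f=lambda d:np.concatenate([proj(*L[n],T+d)-proj(*L[n],T)-rel[n] for n in use])
    r=ls(f,[0,0,-.015]); r2=ls(lambda q:f(np.r_[q,-.0151]),[0,0]); print(use,r.x.round(4),r.fun.round(1),r2.x.round(4))
```

```text
['scene', 'side', 'wrist'] [-0.0015  0.0009 -0.0178] [ 0.  -0.1  0.2  0.1  0.   0.1] [-0.0024  0.0012]
['scene', 'wrist'] [-0.0015  0.0009 -0.0179] [ 0. -0.  0. -0.] [-0.0025  0.001 ]
['side', 'wrist'] [-0.0015  0.0009 -0.0177] [0.2 0.1 0.  0.1] [-0.0023  0.0013]
['scene', 'side'] [-0.0012  0.0009 -0.0178] [ 0.  -0.1  0.1  0.1] [-0.0023  0.0017]
```

Request:
carry_out(plan=[[[0.19,0.05,0.4],0],[[0,0,0.8],0],[[0,0,0.8],0],[[0,0,1],0],[[0,0,1],0],[[0,0,1],0],[[0,0,1],0],[[0,0,0.9],0],[[0,0,0.5],0],[[0,0,0.2],0],[[0,0,0],0],[[0,0,0],0]])

```text
clock: 17.45
eef_pos: [0.6334, 0.0082, 0.1122]
tool_rot: [0.41, 3.114, 0.0]
contact_force: [-0.5, 0.5, -3.3]
finger_gap: 0.0188
finger_force: 59.2
```

Request:
carry_out(plan=[[[0,0,0.1],0],[[0,0,0.1],0],[[0,0,0.1],0],[[0,0,0],0],[[0,0,0],0]])

```text
clock: 17.95
eef_pos: [0.6332, 0.0082, 0.1088]
tool_rot: [-0.41, -3.115, 0.0]
contact_force: [0.1, 0.6, -2.4]
finger_gap: 0.0188
finger_force: 59.2
```

Request:
carry_out(plan=[[[0,0,0.05],0],[[0,0,0.05],0],[[0,0,0],0],[[0,0,0],0]])

```text
clock: 18.35
eef_pos: [0.6333, 0.0081, 0.1086]
tool_rot: [0.41, 3.114, 0.001]
contact_force: [-5.2, -0.6, 9.4]
finger_gap: 0.0186
finger_force: 60.7
```

Seated on the board (+12 N). Backing off slightly, then releasing.

Request:
carry_out(plan=[[[0,0,-0.06],0],[[0,0,0],0]])

```text
clock: 18.55
eef_pos: [0.6333, 0.0082, 0.1086]
tool_rot: [0.41, 3.114, 0.0]
contact_force: [-0.9, -0.4, 2.4]
finger_gap: 0.0186
finger_force: 59.8
```

Request:
carry_out(plan=[[[0,0,0],0],[[0,0,0],0],[[0,0,0],0],[[0,0,0],0],[[0,0,0],0],[[0,0,0],0],[[0,0,0],0],[[0,0,0],0],[[0,0,0],0],[[0,0,0],0]], jaw=1)

```text
clock: 19.55
eef_pos: [0.6332, 0.0082, 0.1084]
tool_rot: [0.41, 3.115, -0.0]
contact_force: [-0.6, -0.2, 0.3]
finger_gap: 0.0856
finger_force: 0.0
```

Request:
carry_out(plan=[[[0,0,-0.5],0],[[0,0,-1],0],[[0,0,-1.5],0],[[0,0,-2],0],[[0,0,-2],0],[[0,0,-2],0],[[0,0,-2],0],[[0,0,-1.5],0],[[0,0,-1],0],[[0,0,0],0],[[0,0,0],0]])

```text
clock: 20.65
eef_pos: [0.633, 0.0083, 0.243]
tool_rot: [-0.41, -3.114, 0.0]
contact_force: [-0.6, -0.8, -0.1]
finger_gap: 0.0855
finger_force: 0.0
```

Run:
```python
from h import *
s=arm.read_state();print(s['clock'],s['eef_pos'],s['finger_gap'],s['contact_force'])
o=[]
for n in('scene','side','wrist'):
    im,K,R,t=cam(n)
    x,y=np.clip(proj(K,R,t,[.633,.007,.09])-[32,40],0,[496,340]).astype(int); print(n,x,y)
    o.append(cv2.resize(im[y:y+80,x:x+64],None,fx=4.1,fy=4.1,interpolation=cv2.INTER_CUBIC))
save('z',np.hstack(o))
```

```text
20.65 [0.63295586 0.00833196 0.24302355] 0.08551198011185931 [-0.58735667 -0.79980451 -0.09744926]
scene 228 155
side 222 182
wrist 249 158
```

View pics/z.png

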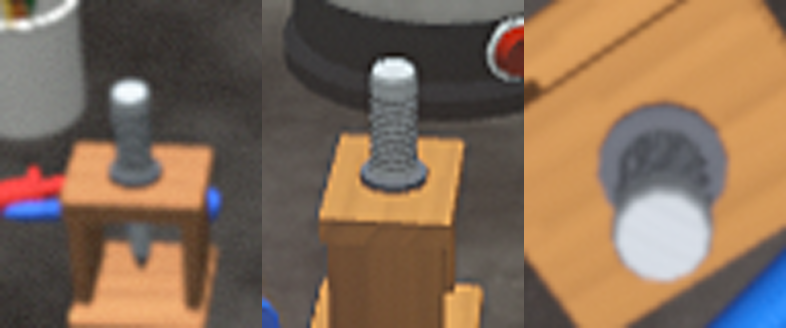

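The punch stands upright, its collar flat on the board (scene crop (135,172), side crop (393,175)), and the gripper is clear. Handing in.

```bash
python3 -c "
from plant import arm
print(arm.sign_off())"
```

```text
the job is handed in; nothing more can be done
None
```

The job is handed in with no verdict returned: the punch tripped in the jig (highest force read about 8 N), it stands back in its stand on its collar and released, the arm is clear, and the pot and bottles were not touched.

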